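# Sweep the glass offcuts off the light box

## Robot

A 6-joint arm with a two-finger parallel gripper is mounted at the origin on the work surface. World frame = base frame: x ahead of the robot, y to its left, z up, the work surface at z = 0. Lengths are in m, angles in rad, forces in N, time in s.
With the tool pointing down it reaches from about 0.325 to 0.9 m from the base axis. Payload 6.1 kg.
Tool frame: the origin (TCP) lies on the centre line of the jaws, within the pads' length; the fingertips stand 8 mm ahead of it and the grasp point (between the pads) lies 11 mm behind it (r.tips_ahead is the distance from the TCP to the fingertips, in m); z points along the fingers, y is the line along which they close (so a half turn about z gives the same grasp; the last joint's range is limited). The gripper opens to 85 mm and grips with 20 to 120 N. Pads are 22 mm wide; open, the fingers measure 114 mm over their backs; the gripper's body (76 mm by 85 mm) begins 54 mm behind the grasp point. The pads swing forward as they close: fully open they stand 13 mm farther back than shut.
Start: joints at [1.147, 0.22, 1.526, -0, 1.395, -0.126], TCP at [0.183, 0.597, 0.239] pointing down, gripper open.
Joint ranges: [-2.98, 2.98], [-0.91, 2.08], [0.09, 2.57], [-1.24, 4.39], [0.2, 2.65], [-2.68, 2.68]. Speed limits (rad/s): [2.57, 2.57, 3.01, 3.14, 3.14, 3.14].

## Interface

Orientations are given as a rotation vector (axis times angle).
In Python, from rig import r gives the robot as it stands.
- The arm moves only by the tool jog_arm, never from a script. Its argument "rows" is a list of rows, each a list of 2 entries, a list of its own where there are three numbers: the shift along the tool's x, y, z in m, then the turn about the tool's z in rad. A call has exactly 5 rows; each row shifts and turns the commanded pose from where the row before left it, along the tool's axes as they then stand; what a row does not reach is not made up. A row lasts 1/10 s, in which the tool goes at most 50 mm and 8.59 degrees, less where a joint would pass 70% of its speed; a pose out of reach is approached as far as the arm can. A call with a gripper value outside its range is refused whole. "jaw" is the closure, from 0 (fully open) to 1 (shut), set as the call begins (left out, the last holds). The fingers move at their own pace and stop on an object; "newtons" is the grip in N (left out, the last holds). Time passes only in rows, so rows that do not move let the fingers close, or fill a call up. It gives the time, the measured TCP pose, the force, the opening and the grip force at its end, in the units of the state.
- r.sense(): the state, without advancing time (a new reading comes with each control period).
- r.grab_frame(name): name is "scene" or "top" or "wrist"; returns a dict with "pixels" (384x512x3 uint8, red, green, blue), "fx", "fy", "cx", "cy" (pixels), "R" (3x3) and "t" (3): a world point X has camera coordinates R X + t. Camera axes: x right, y down, z forward; pixel columns grow to the right and rows downward; lengths in m; the calibration is good to about 2 mm. A picture is of the moment at which its call begins. There is no depth.
- r.sign_off(): hands the job in; it is judged then, once.
Trained networks look in a picture, given as the dict that the camera call returned (one of the last four; its "shot" number tells which), for a name from the list of things; names that differ only in an ending like _2 or _b are one class to them, and where a whole thing is asked for, a point or a joint stands for the part that bears it (a point fixed in the world has none). Each returns a list of dicts, best first, with "p" (0 to 1); they miss things now and then, are a little off and sometimes report something else, mostly with a low value. They report only what shows in the picture. A call takes as long as a camera call. They do not tell look-alikes from the thing itself.
- r.find_in(label, picture): "location" ([x, y, z] in m, in world coordinates, good to about 4 mm: the middle of the surface that is visible of it).
- r.mark_of(label, picture): "location" ([x, y, z] in m, in world coordinates, good to about 4 mm: a listed point, or the origin of a listed thing).
The state is a dict: "t": time; "qpos": joint angles; "joint_vel": joint speeds; "tau": joint torques, N m; "ee_pos": TCP position; "tcp_rot": TCP orientation; "wrist_force": force on the tool from outside, world axes, zero at the start; "wrist_torque": the same for the moment, N m; "opening": opening from 0.0 (shut) to 1.0 (fully open); "finger_force": force on a finger pad.
Only numpy, scipy, OpenCV 4.12 (cv2) and the standard library are available. Lean on these libraries where they do the work, as an engineer would, in place of code of your own. Each camera call takes 0.05 s, during which the arm holds its last target. There are 200 camera calls.

## Task

The cutting is done: sweep the three small glass offcuts across the light box with your fingertips and over its end edge into the steel tray that stands against one end. Only push them, do not pick any of them up, and leave the large cut piece of glass, the jar, the wooden blocks and the hand tools where they are.

Things in the scene. Friction and masses are not known exactly. Their poses are not given: they have to be found in the camera images.
- light_box: The light box: a plywood case with an opal glass top flush with its frame, 340 mm (its x) by 420 mm (its y) by 85 mm high, fixed, turned a few degrees. Origin at the centre of its underside, on the table. Its flat top is 85 mm above the table and has no rim. The tray and the came box stand against its two ends (its +y and -y sides), either way round.
- tray: Open, empty tray of bare sheet steel, 300 mm (x) by 140 mm (y) by 60 mm high, walls and floor 3 mm, standing on the table with its long side against an end of the light box (gap 3 mm) and centred on it; its rim is 25 mm lower than the light box's top. Fixed. Origin at the centre of its underside; axes parallel to the light box's.
- came_box: Plywood box of the same footprint, 300 by 140 mm, 50 mm high, full of lead came lengths and horseshoe nails, against the other end of the light box; not for glass. Fixed. Origin at the centre of its underside.
- offcut_a_mid (a point): Triangular offcut, a clear amber glass offcut 10 mm thick, loose, lying flat on the light box. This point is at its centre (centroid, half-way up: 5 mm above the light box's top at the start); z is its upright axis. Right-angled, 42 by 36 mm along the two short sides; no part is farther than 31 mm from the centre.
- offcut_b_mid (a point): Strip offcut, a trapezium, a clear amber glass offcut 10 mm thick, loose, lying flat on the light box. This point is at its centre (centroid, half-way up: 5 mm above the light box's top at the start); z is its upright axis. 52 mm long on one side, 39 mm on the other, 24 mm wide; no part is farther than 30 mm from the centre.
- offcut_c_mid (a point): Four-sided irregular offcut, a clear amber glass offcut 10 mm thick, loose, lying flat on the light box. This point is at its centre (centroid, half-way up: 5 mm above the light box's top at the start); z is its upright axis. About 38 by 36 mm; no part is farther than 26 mm from the centre.
- jar: Small clear glass jar with an aluminium lid, 44 mm across, 50 mm high, loose, standing on the light box among the offcuts, to be left alone. Origin at the centre of its underside.
- cut_piece: Large finished piece of the same amber glass, 50 mm (x) by 130 mm (y) by 10 mm, corners clipped, loose, lying along the far edge of the light box, to be left alone. Origin at about the centre of its underside.
- block_a: Wooden block 32 mm (x) by 70 mm (y) by 36 mm high, loose, on the light box's far edge to the +y side of the large piece, to be left alone. Origin at the centre of its underside.
- block_b: The same wooden block on the -y side of the large piece, to be left alone.
- pliers: Grozing pliers with black grips, 165 mm long (its y, jaws to +y), 50 mm wide, 13 mm high, loose, lying along the near edge of the light box, to be left alone. Origin under the middle.
- cutter: Brass pencil-grip glass cutter, 150 mm long (its y), 12 mm thick, loose, lying along the near edge of the light box, to be left alone. Origin under the middle.
There are look-alikes about, which are no part of the job. What is shaped like the part that bears offcut_c_mid but green, red or turquoise is not meant.

How it is judged:
By the outcome, as a careful person would: the job done as asked, in the order asked, and still so for the second after the job is handed in, with the robot touching nothing.
It also fails if it takes over 69 s, if anything falls off the work surface, if the arm or the gripper's body presses on something with over 40 N, if the wrist force passes 120 N, or if a joint passes its speed limit or range.

## Working session

There is one attempt and no reset: what is moved stays moved. The work goes in short steps, Python scripts to look and compute and a tool call to move; the robot and the scene stay as the last step left them, time stands still between calls to the robot, and variables do not carry over. Pictures are saved under pics/ and viewed, at most 11 in all, crops included, and the job is handed in when it is done.

Besides the shell and the picture viewer there is one more tool, called after ">>>" in YAML: its name, and indented under it one key for each argument. jog_arm: Moves the arm, as the interface text tells. Its arguments: {"type":"object","properties":{"rows":{"type":"array"},"jaw":{"type":"number"},"newtons":{"type":"number"}},"required":["rows"]}

```bash
mkdir -p pics; python3 - <<'E'
from rig import r
import cv2,numpy as np
P={n:r.grab_frame(n) for n in("top","scene")}
for n in P: cv2.imwrite(f"pics/{n}0.png",cv2.resize(P[n]["pixels"][:,:,::-1],(800,600),interpolation=cv2.INTER_CUBIC))
p=P["top"]
for l in "light_box tray came_box offcut_a_mid offcut_b_mid offcut_c_mid jar cut_piece block_a pliers cutter".split():
    for d in r.mark_of(l,p)[:5]:
        X=np.array(d["location"]);c=p["R"]@X+p["t"]
        print(l,round(d["p"],2),X.round(3),(np.array([p["fx"]*c[0]/c[2]+p["cx"],p["fy"]*c[1]/c[2]+p["cy"]])*800/512).round())
s=r.sense();print(s["t"],s["ee_pos"],s["tcp_rot"],s["opening"],r.tips_ahead)
E
```

```text
light_box 0.73 [ 0.567  0.036 -0.   ] [349. 269.]
tray 0.94 [0.579 0.321 0.002] [170. 257.]
came_box 0.71 [0.531 0.113 0.081] [292. 281.]
came_box 0.57 [ 0.552 -0.244  0.002] [522. 283.]
offcut_a_mid 0.51 [0.62  0.12  0.091] [289. 220.]
offcut_b_mid 0.49 [ 0.507 -0.044  0.091] [399. 298.]
offcut_c_mid 0.73 [ 0.295 -0.226  0.005] [512. 446.]
offcut_c_mid 0.57 [ 0.499 -0.412  0.001] [626. 318.]
offcut_c_mid 0.46 [ 0.599 -0.072  0.093] [419. 237.]
offcut_c_mid 0.45 [ 0.659 -0.393  0.007] [613. 220.]
jar 0.77 [0.531 0.11  0.085] [294. 280.]
cut_piece 0.96 [0.698 0.017 0.083] [361. 173.]
block_a 0.88 [0.708 0.163 0.084] [264. 164.]
block_a 0.7 [ 0.698 -0.119  0.085] [452. 176.]
pliers 0.81 [ 0.425 -0.04   0.084] [394. 355.]
cutter 0.71 [0.426 0.158 0.086] [257. 351.]
cutter 0.3 [ 0.556 -0.245  0.006] [524. 280.]
0.65 [0.18337356 0.59748465 0.23932077] [-4.66045683e-01 -3.10682509e+00 -2.36213955e-05] 1.0014537379255968 0.008
```

View pics/top0.png

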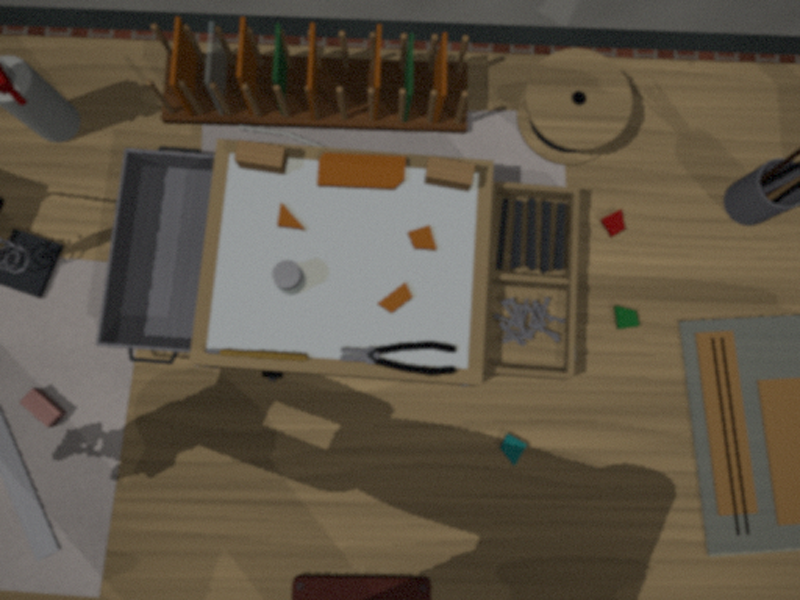

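View pics/scene0.png

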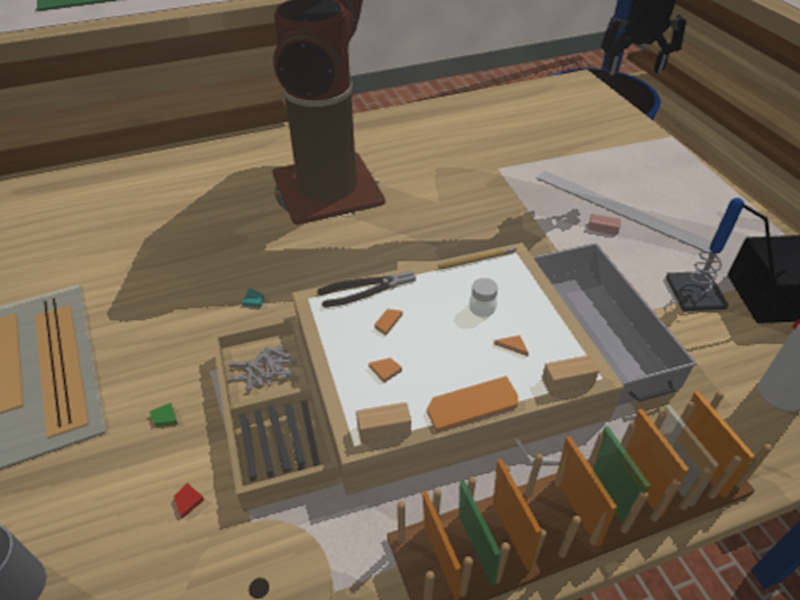

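The top view shows the tray (170,250) at the +y end and the came box (535,280) at the -y end. There are three amber offcuts on the box: the triangle (290,218), the quad (422,238) and the strip (396,298). The jar is at (289,277), with the blocks and large piece along the far edge and the pliers and cutter along the near edge. In the scene view the offcuts are at (511,345), (386,369) and (389,321).

Candidates for c are red (613,222), green (626,317), turquoise (513,447) and amber (422,238). The amber one fits, because c is amber and lies on the light box. I'll confirm it in an enlarged crop and get the outlines.

```bash
cat > h.py <<'E'
from rig import r
import cv2,numpy as np
def px2w(p,uv,z):
    uv=np.atleast_2d(uv).astype(float);d=np.c_[(uv[:,0]-p["cx"])/p["fx"],(uv[:,1]-p["cy"])/p["fy"],np.ones(len(uv))]@p["R"]
    o=-p["R"].T@p["t"];return o+d*((z-o[2])/d[:,2])[:,None]
def w2px(p,X):
    c=p["R"]@np.asarray(X,float)+p["t"];return np.array([p["fx"]*c[0]/c[2]+p["cx"],p["fy"]*c[1]/c[2]+p["cy"]])
def amber(p,show=True):
    hsv=cv2.cvtColor(p["pixels"],cv2.COLOR_RGB2HSV)
    m=cv2.inRange(hsv,(5,140,90),(22,255,255))
    out=[]
    for c in cv2.findContours(m,cv2.RETR_EXTERNAL,cv2.CHAIN_APPROX_NONE)[0]:
        if 25<cv2.contourArea(c)<3000:
            w=px2w(p,c[:,0],.095)
            if .38<w[:,0].mean()<.76 and -.2<w[:,1].mean()<.45:
                M=cv2.moments(c);g=px2w(p,[M["m10"]/M["m00"],M["m01"]/M["m00"]],.095)[0]
                out.append((cv2.contourArea(c),g,w.min(0),w.max(0)))
                if show: print(cv2.contourArea(c),g.round(3)[:2],"x",w[:,0].min().round(3),w[:,0].max().round(3),"y",w[:,1].min().round(3),w[:,1].max().round(3))
    return out
E
python3 - <<'E'
from h import *
p=r.grab_frame("top");amber(p)
# box top corners read off the view (800x600 px)
for uv in [(220,142),(494,160),(484,384),(192,364)]: print(px2w(p,np.array(uv)*.64,.085)[0].round(3))
cv2.imwrite("pics/crop.png",cv2.resize(p["pixels"][80:260,110:320,::-1],(798,684*1),interpolation=cv2.INTER_CUBIC)[:600])
E
```

```text
80.5 [0.42  0.139] x 0.415 0.424 y 0.088 0.205
133.5 [ 0.507 -0.039] x 0.49 0.525 y -0.059 -0.019
126.5 [ 0.597 -0.076] x 0.584 0.612 y -0.092 -0.057
80.0 [0.62  0.123] x 0.609 0.639 y 0.104 0.134
1023.5 [0.7   0.018] x 0.674 0.726 y -0.048 0.08
[0.74  0.231 0.085]
[ 0.725 -0.184  0.085]
[ 0.387 -0.17   0.085]
[0.405 0.249 0.085]
```

View pics/crop.png

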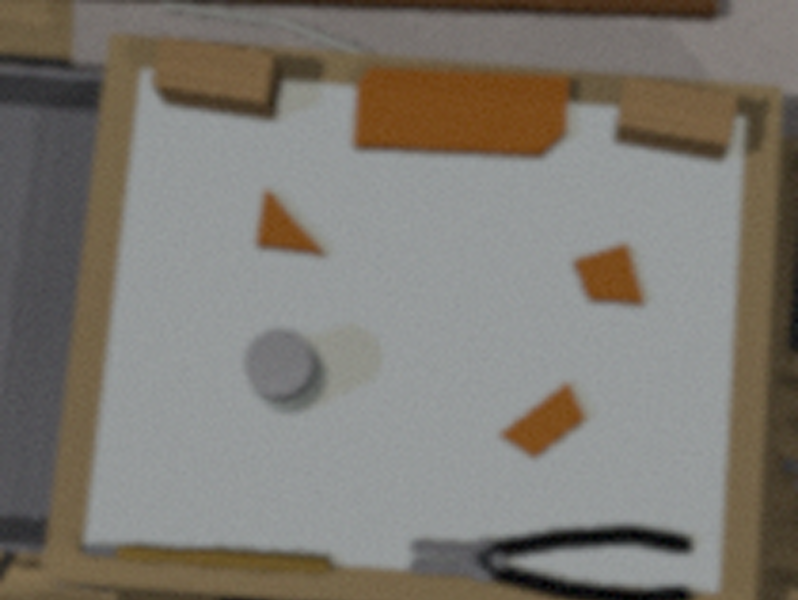

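The crop confirms it: the amber quad at (612,275) on the box is c. The triangle is at (285,225), the strip at (545,420) and the jar at (283,365). The box is yawed about -2.6°. I'll turn the tool so its x runs along the box's +y, towards the tray, and go behind the triangle.

>>> jog_arm:
  rows:
    - [[0, 0, 0], 0.132]
    - [[0, 0, 0], 0.132]
    - [[0, 0, 0], 0.132]
    - [[0, 0, 0], 0.132]
    - [[0, 0, 0], 0.132]
  jaw: 0.86
  newtons: 20

```text
t: 1.2
ee_pos: [0.1834, 0.5975, 0.2394]
tcp_rot: [1.455, 2.784, 0.0]
wrist_force: [0.5, 0.1, -0.8]
opening: 0.15
finger_force: 0.0
```

>>> jog_arm:
  rows:
    - [[0, 0, 0], 0.132]
    - [[0, 0, 0], 0.132]
    - [[0, 0, 0], 0.132]
    - [[0, 0, 0], 0.132]
    - [[0, 0, 0], 0.132]

```text
t: 1.7
ee_pos: [0.1834, 0.5975, 0.2393]
tcp_rot: [-2.279, -2.162, -0.0]
wrist_force: [0.4, 0.1, -0.7]
opening: 0.142
finger_force: 0.0
```

>>> jog_arm:
  rows:
    - [[-0.033, 0.03, 0], 0]
    - [[-0.033, 0.03, 0], 0]
    - [[-0.033, 0.03, 0], 0]
    - [[-0.033, 0.03, 0], 0]
    - [[-0.033, 0.03, 0], 0]

```text
t: 2.2
ee_pos: [0.3263, 0.4242, 0.2395]
tcp_rot: [2.273, 2.169, 0.001]
wrist_force: [-0.1, 1.0, -0.3]
opening: 0.145
finger_force: 0.0
```

>>> jog_arm:
  rows:
    - [[-0.033, 0.03, 0], 0]
    - [[-0.033, 0.03, 0], 0]
    - [[-0.033, 0.03, 0], 0]
    - [[-0.033, 0.03, 0], 0]
    - [[-0.033, 0.03, 0], 0]

```text
t: 2.7
ee_pos: [0.4685, 0.2522, 0.2397]
tcp_rot: [2.273, 2.168, 0.001]
wrist_force: [-0.7, 0.3, 0.1]
opening: 0.136
finger_force: 0.0
```

>>> jog_arm:
  rows:
    - [[-0.034, 0.0315, 0], 0]
    - [[-0.034, 0.0315, 0], 0]
    - [[-0.034, 0.0315, 0], 0]
    - [[-0.034, 0.0315, 0], 0]
    - [[-0.034, 0.0315, 0], 0]

```text
t: 3.2
ee_pos: [0.618, 0.0748, 0.2395]
tcp_rot: [2.273, 2.168, 0.001]
wrist_force: [-0.2, -0.1, 0.4]
opening: 0.14
finger_force: 0.0
```

>>> jog_arm:
  rows:
    - [[0, 0, 0.03], 0]
    - [[0, 0, 0.03], 0]
    - [[0, 0, 0.03], 0]
    - [[0, 0, 0.03], 0]
    - [[0, 0, 0.018], 0]

```text
t: 3.7
ee_pos: [0.6154, 0.0764, 0.0984]
tcp_rot: [-2.272, -2.167, 0.004]
wrist_force: [0.0, 0.1, -0.7]
opening: 0.139
finger_force: 0.0
```

>>> jog_arm:
  rows:
    - [[0, 0, 0.001], 0]
    - [[0, 0, 0.001], 0]
    - [[0, 0, 0.001], 0]
    - [[0, 0, 0.001], 0]
    - [[0, 0, 0], 0]

```text
t: 4.2
ee_pos: [0.6176, 0.0765, 0.0984]
tcp_rot: [2.272, 2.168, 0.002]
wrist_force: [-0.6, -1.0, 0.2]
opening: 0.141
finger_force: 0.0
```

```bash
python3 - <<'E'
from h import *
p=r.grab_frame("top");amber(p);s=r.sense();print(s["ee_pos"],s["wrist_force"])
w=r.grab_frame("wrist")
cv2.imwrite("pics/w1.png",w["pixels"][:,:,::-1])
E
```

```text
130.0 [ 0.506 -0.04 ] x 0.49 0.525 y -0.059 -0.019
122.5 [ 0.597 -0.076] x 0.584 0.612 y -0.092 -0.057
67.5 [0.618 0.123] x 0.609 0.634 y 0.106 0.134
690.0 [ 0.699 -0.002] x 0.674 0.725 y -0.048 0.042
[0.61742604 0.07656946 0.09825815] [ 0.72677756  0.42816878 -0.41483921]
```

View pics/w1.png

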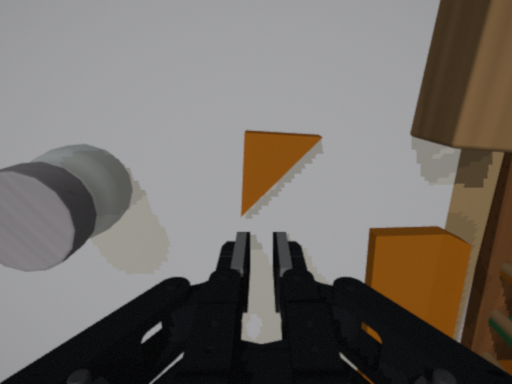

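The wrist view shows the triangle at (270,160) straight ahead of the fingertips at (240,235) and (280,235). The jar at (50,220) and the blocks are well clear to the sides. Pushing.

>>> jog_arm:
  rows:
    - [[0, 0.002, 0.001], 0]
    - [[0, 0.001, 0.001], 0]
    - [[0.005, 0, 0.001], 0]
    - [[0.01, 0, 0], 0]
    - [[0.01, 0, 0], 0]

```text
t: 4.8
ee_pos: [0.621, 0.1022, 0.0942]
tcp_rot: [-2.273, -2.168, 0.0]
wrist_force: [0.9, -0.4, 0.6]
opening: 0.14
finger_force: 0.0
```

>>> jog_arm:
  rows:
    - [[0.012, 0, 0], 0]
    - [[0.012, 0, 0], 0]
    - [[0.012, 0, 0], 0]
    - [[0.012, 0, 0], 0]
    - [[0.012, 0, 0], 0]

```text
t: 5.3
ee_pos: [0.6239, 0.1625, 0.0944]
tcp_rot: [2.273, 2.169, 0.0]
wrist_force: [-0.3, -0.5, -0.1]
opening: 0.139
finger_force: 0.1
```

```bash
python3 - <<'E'
from h import *
s=r.sense();print(s["ee_pos"],s["wrist_force"])
w=r.grab_frame("wrist")
cv2.imwrite("pics/w2.png",w["pixels"][:,:,::-1])
E
```

```text
[0.6239056  0.16253164 0.09435144] [-0.28874294 -0.46667821 -0.13924655]
```

View pics/w2.png

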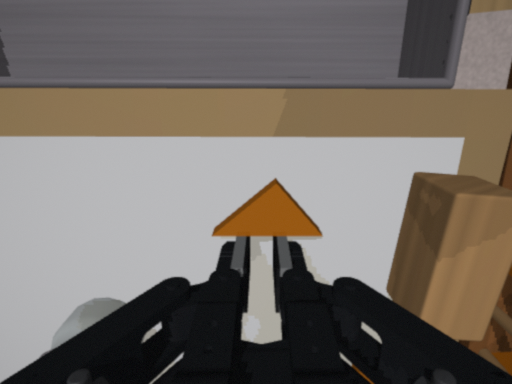

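The triangle's long side now sits flat on both fingers at (268,215), and the edge and tray are straight ahead. Pushing it over.

>>> jog_arm:
  rows:
    - [[0.015, 0, 0], 0]
    - [[0.015, 0, 0], 0]
    - [[0.015, 0, 0], 0]
    - [[0.015, 0, 0], 0]
    - [[0.015, 0, 0], 0]

```text
t: 5.85
ee_pos: [0.6274, 0.2377, 0.0943]
tcp_rot: [-2.273, -2.169, -0.0]
wrist_force: [-0.0, -0.6, 0.1]
opening: 0.137
finger_force: 0.0
```

>>> jog_arm:
  rows:
    - [[0.015, 0, 0], 0]
    - [[0.01, 0, 0], 0]
    - [[0, 0, 0], 0]
    - [[0, 0, 0], 0]
    - [[0, 0, 0], 0]

```text
t: 6.35
ee_pos: [0.6286, 0.2606, 0.0942]
tcp_rot: [2.273, 2.168, -0.001]
wrist_force: [-0.5, 0.2, -0.5]
opening: 0.144
finger_force: 0.0
```

```bash
python3 - <<'E'
from h import *
s=r.sense();print(s["ee_pos"],s["wrist_force"])
w=r.grab_frame("wrist");amber(w)
cv2.imwrite("pics/w3.png",w["pixels"][:,:,::-1])
E
```

```text
[0.62858375 0.26060422 0.09418181] [-0.51838831  0.18510876 -0.47185725]
1408.0 [0.631 0.321] x 0.622 0.646 y 0.312 0.337
```

View pics/w3.png

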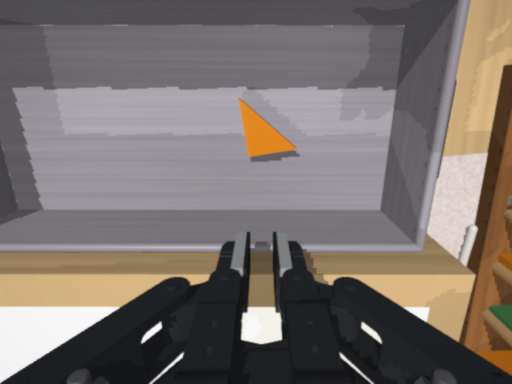

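The triangle lies on the tray floor (262,130). Next is c: rise, go back behind it and descend.

>>> jog_arm:
  rows:
    - [[0, 0, -0.03], 0]
    - [[0, 0, -0.03], 0]
    - [[-0.039, -0.0016, 0], 0]
    - [[-0.039, -0.0016, 0], 0]
    - [[-0.039, -0.0016, 0], 0]

```text
t: 6.9
ee_pos: [0.6182, 0.1429, 0.1548]
tcp_rot: [2.272, 2.168, 0.001]
wrist_force: [0.9, 0.2, 0.2]
opening: 0.136
finger_force: 0.0
```

>>> jog_arm:
  rows:
    - [[-0.039, -0.0016, 0], 0]
    - [[-0.039, -0.0016, 0], 0]
    - [[-0.039, -0.0016, 0], 0]
    - [[-0.039, -0.0016, 0], 0]
    - [[-0.039, -0.0016, 0], 0]

```text
t: 7.4
ee_pos: [0.6006, -0.0521, 0.1546]
tcp_rot: [2.274, 2.167, 0.0]
wrist_force: [0.8, 0.5, 0.2]
opening: 0.141
finger_force: 0.0
```

>>> jog_arm:
  rows:
    - [[-0.039, -0.0016, 0], 0]
    - [[-0.039, -0.0016, 0], 0]
    - [[0, 0, 0.02], 0]
    - [[0, 0, 0.02], 0]
    - [[0, 0, 0.02], 0]

```text
t: 7.9
ee_pos: [0.594, -0.129, 0.094]
tcp_rot: [2.275, 2.166, 0.0]
wrist_force: [0.1, 0.5, -0.4]
opening: 0.142
finger_force: 0.0
```

>>> jog_arm:
  rows:
    - [[0.01, 0, 0], 0]
    - [[0.01, 0, 0], 0]
    - [[0.01, 0, 0], 0]
    - [[0.01, 0, 0], 0]
    - [[0.01, 0, 0], 0]

```text
t: 8.4
ee_pos: [0.5965, -0.0767, 0.0944]
tcp_rot: [-2.273, -2.169, 0.0]
wrist_force: [0.3, 0.0, 0.5]
opening: 0.139
finger_force: 0.1
```

```bash
python3 - <<'E'
from h import *
s=r.sense();print(s["ee_pos"],s["wrist_force"])
w=r.grab_frame("wrist");amber(w)
cv2.imwrite("pics/w4.png",w["pixels"][:,:,::-1])
E
```

```text
[ 0.59654784 -0.07672329  0.09436452] [0.27521845 0.03922905 0.48788892]
```

View pics/w4.png

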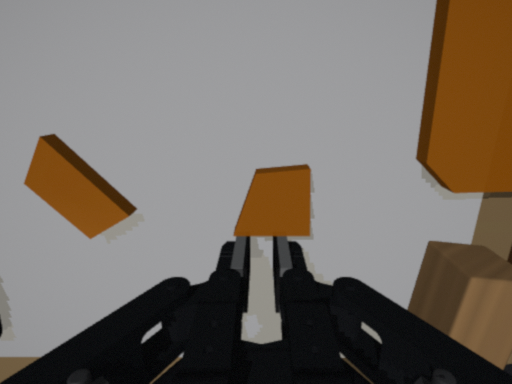

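Piece c lies flat against both fingertips (275,200). Its path is clear of the jar and of the strip at (80,185).

>>> jog_arm:
  rows:
    - [[0.015, 0, 0], 0]
    - [[0.015, 0, 0], 0]
    - [[0.015, 0, 0], 0]
    - [[0.015, 0, 0], 0]
    - [[0.015, 0, 0], 0]

```text
t: 8.95
ee_pos: [0.6002, -0.0012, 0.0943]
tcp_rot: [2.273, 2.169, 0.0]
wrist_force: [-0.2, -0.1, 0.1]
opening: 0.143
finger_force: 0.2
```

>>> jog_arm:
  rows:
    - [[0.015, 0, 0], 0]
    - [[0.015, 0, 0], 0]
    - [[0.015, 0, 0], 0]
    - [[0.015, 0, 0], 0]
    - [[0.015, 0, 0], 0]

```text
t: 9.45
ee_pos: [0.6037, 0.0734, 0.0943]
tcp_rot: [2.273, 2.169, -0.0]
wrist_force: [0.1, 1.0, -0.2]
opening: 0.14
finger_force: 0.1
```

>>> jog_arm:
  rows:
    - [[0.015, 0, 0], 0]
    - [[0.015, 0, 0], 0]
    - [[0.015, 0, 0], 0]
    - [[0.015, 0, 0], 0]
    - [[0.015, 0, 0], 0]

```text
t: 9.95
ee_pos: [0.6072, 0.1483, 0.0943]
tcp_rot: [-2.273, -2.169, 0.0]
wrist_force: [1.0, -0.7, -0.0]
opening: 0.141
finger_force: 0.1
```

```bash
python3 - <<'E'
from h import *
s=r.sense();print(s["ee_pos"],s["wrist_force"])
amber(r.grab_frame("wrist"));print();amber(r.grab_frame("top"))
E
```

```text
[0.60720707 0.14832288 0.09426696] [ 0.95537511 -0.72502339 -0.03696961]

54.0 [0.42  0.123] x 0.417 0.423 y 0.088 0.156
131.0 [ 0.507 -0.04 ] x 0.49 0.525 y -0.059 -0.019
95.5 [0.608 0.28 ] x 0.596 0.625 y 0.269 0.296
1036.0 [0.7   0.018] x 0.674 0.725 y -0.048 0.08
```

>>> jog_arm:
  rows:
    - [[0.015, 0, 0], 0]
    - [[0.015, 0, 0], 0]
    - [[0.015, 0, 0], 0]
    - [[0.015, 0, 0], 0]
    - [[0.015, 0, 0], 0]

```text
t: 10.55
ee_pos: [0.6107, 0.2234, 0.0943]
tcp_rot: [2.273, 2.169, 0.0]
wrist_force: [-0.9, 0.2, 1.6]
opening: 0.138
finger_force: 0.2
```

>>> jog_arm:
  rows:
    - [[0.015, 0, 0], 0]
    - [[0.015, 0, 0], 0]
    - [[0.008, 0, 0], 0]
    - [[0, 0, 0], 0]
    - [[0, 0, 0], 0]

```text
t: 11.05
ee_pos: [0.6124, 0.2599, 0.0941]
tcp_rot: [2.272, 2.169, -0.001]
wrist_force: [0.4, 0.2, 0.2]
opening: 0.139
finger_force: 0.0
```

```bash
python3 - <<'E'
from h import *
s=r.sense();print(s["ee_pos"],s["wrist_force"])
w=r.grab_frame("wrist");amber(w)
cv2.imwrite("pics/w5.png",w["pixels"][:,:,::-1])
E
```

```text
[0.61242219 0.25988667 0.09414334] [0.43655401 0.2147138  0.17160675]
1854.5 [0.742 0.217] x 0.734 0.756 y 0.173 0.277
1892.5 [0.605 0.31 ] x 0.59 0.619 y 0.298 0.323
1377.5 [0.625 0.321] x 0.616 0.64 y 0.312 0.336
```

View pics/w5.png

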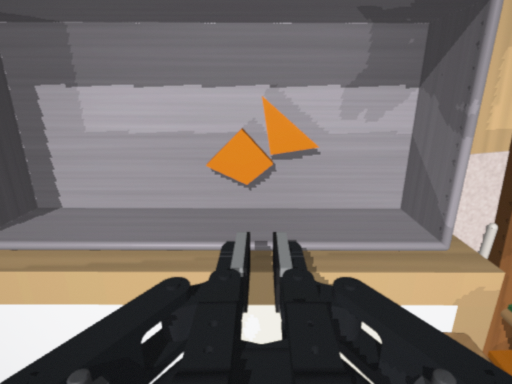

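Pieces a and c are both in the tray, at (290,130) and (243,158). For the strip, I'll rise, go behind it, turn 45° and descend so it can be pushed diagonally away from the jar.

>>> jog_arm:
  rows:
    - [[0, 0, -0.04], 0]
    - [[0, 0, -0.04], 0]
    - [[-0.0416, -0.0146, 0], 0]
    - [[-0.0416, -0.0146, 0], 0]
    - [[-0.0416, -0.0146, 0], 0]

```text
t: 11.6
ee_pos: [0.5623, 0.1355, 0.1748]
tcp_rot: [2.272, 2.168, 0.001]
wrist_force: [0.8, -1.0, 0.3]
opening: 0.142
finger_force: 0.0
```

>>> jog_arm:
  rows:
    - [[-0.0416, -0.0146, 0], 0]
    - [[-0.0416, -0.0146, 0], 0]
    - [[-0.0416, -0.0146, 0], 0]
    - [[-0.0416, -0.0146, 0], 0]
    - [[-0.0416, -0.0146, 0], 0]

```text
t: 12.1
ee_pos: [0.479, -0.0691, 0.1745]
tcp_rot: [2.273, 2.167, 0.0]
wrist_force: [-0.1, 0.8, -0.8]
opening: 0.14
finger_force: 0.0
```

>>> jog_arm:
  rows:
    - [[0, 0, 0], 0.148]
    - [[0, 0, 0], 0.148]
    - [[0, 0, 0], 0.148]
    - [[0, 0, 0], 0.148]
    - [[0, 0, 0], 0.148]

```text
t: 12.6
ee_pos: [0.4799, -0.0678, 0.1744]
tcp_rot: [2.908, 1.189, 0.0]
wrist_force: [-0.7, -0.1, -0.2]
opening: 0.137
finger_force: 0.0
```

```bash
python3 - <<'E'
from h import *
s=r.sense();print(s["ee_pos"],s["tcp_rot"])
w=r.grab_frame("wrist");amber(w)
cv2.imwrite("pics/w6.png",w["pixels"][:,:,::-1])
E
```

```text
[ 0.47985081 -0.06778386  0.17442989] [2.90764368e+00 1.18878423e+00 1.44567037e-04]
1957.5 [ 0.509 -0.04 ] x 0.488 0.532 y -0.062 -0.013
580.5 [0.421 0.104] x 0.416 0.425 y 0.085 0.122
```

View pics/w6.png

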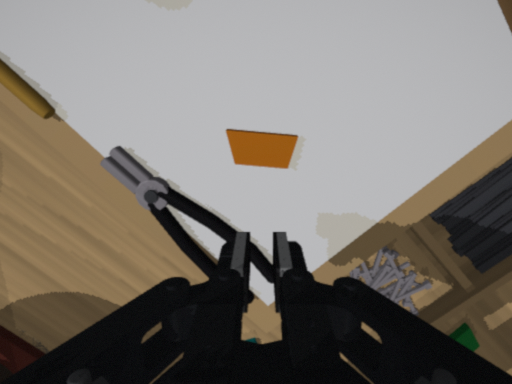

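```bash
python3 - <<'E'
from h import *
w=r.grab_frame("wrist");c=np.array([.4799,-.0678]);u=np.array([.706,.708]);v=np.array([.708,-.706])
for a in(-.011,.011):
  for b in(-.022,.022): print(a,b,w2px(w,[*(c+a*u+b*v),.09]).round())
for uv in[(165,190),(200,215),(240,245),(265,262)]: print(uv,px2w(w,uv,.095)[0].round(3))
E
```

```text
-0.011 -0.022 [234. 212.]
-0.011 0.022 [289. 211.]
0.011 -0.022 [232. 186.]
0.011 0.022 [290. 185.]
(165, 190) [ 0.436 -0.01   0.095]
(200, 215) [ 0.438 -0.042  0.095]
(240, 245) [ 0.441 -0.082  0.095]
(265, 262) [ 0.444 -0.107  0.095]
```

The wrist view shows the strip square ahead at (262,149). The fingers' footprint (232–290, 185–212) stays clear of the pliers. Descend and push diagonally.

>>> jog_arm:
  rows:
    - [[0, 0, 0.02], 0]
    - [[0, 0, 0.02], 0]
    - [[0, 0, 0.02], 0]
    - [[0, 0, 0.02], 0]
    - [[0, 0, 0], 0]

```text
t: 13.2
ee_pos: [0.4807, -0.0677, 0.0943]
tcp_rot: [2.9, 1.205, 0.001]
wrist_force: [-0.1, 0.5, 0.3]
opening: 0.142
finger_force: 0.0
```

>>> jog_arm:
  rows:
    - [[0.01, 0, 0], 0]
    - [[0.01, 0, 0], 0]
    - [[0.01, 0, 0], 0]
    - [[0.012, 0, 0], 0]
    - [[0.012, 0, 0], 0]

```text
t: 13.7
ee_pos: [0.5192, -0.028, 0.0944]
tcp_rot: [2.903, 1.201, 0.0]
wrist_force: [-0.3, -0.1, 0.6]
opening: 0.139
finger_force: 0.2
```

>>> jog_arm:
  rows:
    - [[0.012, 0, 0], 0]
    - [[0.012, 0, 0], 0]
    - [[0.012, 0, 0], 0]
    - [[0.012, 0, 0], 0]
    - [[0.012, 0, 0], 0]

```text
t: 14.2
ee_pos: [0.5616, 0.0143, 0.0942]
tcp_rot: [-2.903, -1.2, 0.0]
wrist_force: [1.1, -1.0, 1.4]
opening: 0.138
finger_force: 0.3
```

>>> jog_arm:
  rows:
    - [[0.012, 0, 0], 0]
    - [[0.012, 0, 0], 0]
    - [[0.012, 0, 0], 0]
    - [[0.01, 0, 0], 0]
    - [[0.005, 0, 0], 0]

```text
t: 14.7
ee_pos: [0.5978, 0.0503, 0.0943]
tcp_rot: [2.903, 1.201, 0.0]
wrist_force: [-0.5, -0.3, 0.0]
opening: 0.143
finger_force: 0.3
```

```bash
sed -i 's/<3000:/<9000:/' h.py; python3 - <<'E'
from h import *
s=r.sense();print(s["ee_pos"],s["tcp_rot"])
amber(r.grab_frame("wrist"))
E
```

```text
[0.59779545 0.05025466 0.09432624] [2.90309115e+00 1.20060615e+00 3.89553034e-04]
4159.0 [0.614 0.067] x 0.592 0.639 y 0.044 0.093
```

>>> jog_arm:
  rows:
    - [[-0.014, 0, 0], 0]
    - [[-0.014, 0, 0], 0]
    - [[-0.014, 0, 0], 0]
    - [[-0.014, 0, 0], 0]
    - [[0, 0, 0], 0]

```text
t: 15.25
ee_pos: [0.5557, 0.0083, 0.0942]
tcp_rot: [-2.905, -1.197, 0.002]
wrist_force: [0.3, 0.4, 0.2]
opening: 0.142
finger_force: 0.0
```

>>> jog_arm:
  rows:
    - [[0, 0, 0], -0.148]
    - [[0, 0, 0], -0.148]
    - [[0, 0, 0], -0.148]
    - [[0, 0, 0], -0.148]
    - [[0, 0, 0], -0.148]

```text
t: 15.75
ee_pos: [0.5576, 0.0098, 0.0946]
tcp_rot: [2.267, 2.175, 0.001]
wrist_force: [-0.2, 0.4, 1.0]
opening: 0.138
finger_force: 0.0
```

>>> jog_arm:
  rows:
    - [[0, 0.014, 0], 0]
    - [[0, 0.014, 0], 0]
    - [[0, 0.014, 0], 0]
    - [[0, 0.014, 0], 0]
    - [[0, 0, 0], 0]

```text
t: 16.25
ee_pos: [0.6148, 0.007, 0.0947]
tcp_rot: [2.273, 2.167, 0.002]
wrist_force: [1.1, -0.3, -0.8]
opening: 0.145
finger_force: 0.0
```

>>> jog_arm:
  rows:
    - [[0.012, 0, 0], 0]
    - [[0.012, 0, 0], 0]
    - [[0.012, 0, 0], 0]
    - [[0.012, 0, 0], 0]
    - [[0.012, 0, 0], 0]

```text
t: 16.75
ee_pos: [0.6159, 0.0688, 0.0944]
tcp_rot: [-2.272, -2.169, -0.0]
wrist_force: [0.7, -0.0, 0.7]
opening: 0.14
finger_force: 0.1
```

```bash
python3 - <<'E'
from h import *
s=r.sense();print(s["ee_pos"],s["tcp_rot"])
w=r.grab_frame("wrist");amber(w)
cv2.imwrite("pics/w7.png",w["pixels"][:,:,::-1])
E
```

```text
[0.61593184 0.06876993 0.09440036] [-2.27231161e+00 -2.16936479e+00 -1.96815846e-04]
40.0 [0.678 0.015] x 0.675 0.68 y 0.01 0.018
61.0 [0.746 0.038] x 0.744 0.748 y 0.033 0.046
4403.5 [0.608 0.099] x 0.587 0.636 y 0.079 0.121
```

View pics/w7.png

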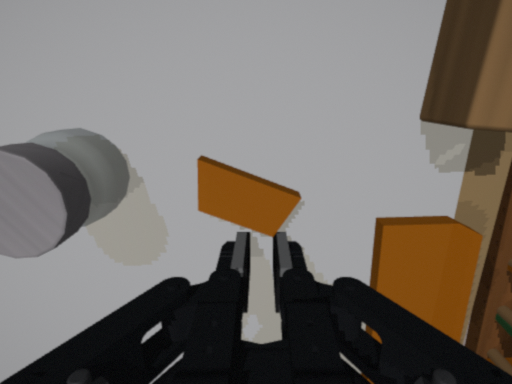

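The strip (248,195) is swinging flat, with its middle slightly left of the fingers and clear of the jar (60,190). I'll back off slightly, recentre and continue.

>>> jog_arm:
  rows:
    - [[-0.008, 0, 0], 0]
    - [[0, -0.008, 0], 0]
    - [[0.01, 0, 0], 0]
    - [[0.012, 0, 0], 0]
    - [[0.012, 0, 0], 0]

```text
t: 17.3
ee_pos: [0.6095, 0.0944, 0.0945]
tcp_rot: [2.274, 2.168, 0.001]
wrist_force: [-0.3, -0.3, 0.1]
opening: 0.141
finger_force: 0.1
```

>>> jog_arm:
  rows:
    - [[0.012, 0, 0], 0]
    - [[0.012, 0, 0], 0]
    - [[0.012, 0, 0], 0]
    - [[0.012, 0, 0], 0]
    - [[0.012, 0, 0], 0]

```text
t: 17.8
ee_pos: [0.6122, 0.1547, 0.0943]
tcp_rot: [2.273, 2.169, -0.0]
wrist_force: [-0.4, 0.1, 0.8]
opening: 0.141
finger_force: 0.3
```

```bash
python3 - <<'E'
from h import *
s=r.sense();print(s["ee_pos"])
amber(r.grab_frame("wrist"))
E
```

```text
[0.61221877 0.15469591 0.09428286]
55.0 [0.746 0.1  ] x 0.743 0.748 y 0.094 0.104
4678.5 [0.608 0.18 ] x 0.583 0.633 y 0.165 0.193
1255.0 [0.605 0.265] x 0.589 0.62 y 0.258 0.269
```

Flat and centred. Over the edge.

>>> jog_arm:
  rows:
    - [[0.015, 0, 0], 0]
    - [[0.015, 0, 0], 0]
    - [[0.015, 0, 0], 0]
    - [[0.015, 0, 0], 0]
    - [[0.015, 0, 0], 0]

```text
t: 18.35
ee_pos: [0.6157, 0.2299, 0.0943]
tcp_rot: [2.273, 2.169, -0.0]
wrist_force: [0.0, 0.2, -0.3]
opening: 0.14
finger_force: 0.0
```

>>> jog_arm:
  rows:
    - [[0.015, 0, 0], 0]
    - [[0.015, 0, 0], 0]
    - [[0, 0, 0], 0]
    - [[0, 0, 0], 0]
    - [[0, 0, -0.02], 0]

```text
t: 18.85
ee_pos: [0.6147, 0.2572, 0.1108]
tcp_rot: [-2.271, -2.166, 0.01]
wrist_force: [-1.0, -0.4, -0.9]
opening: 0.139
finger_force: 0.0
```

>>> jog_arm:
  rows:
    - [[0, 0, -0.03], 0]
    - [[0, 0, -0.03], 0]
    - [[0, 0, -0.03], 0]
    - [[0, 0, -0.03], 0]
    - [[0, 0, 0], 0]

```text
t: 19.35
ee_pos: [0.62, 0.2582, 0.2406]
tcp_rot: [2.271, 2.164, 0.013]
wrist_force: [1.1, 0.1, -0.4]
opening: 0.139
finger_force: 0.0
```

```bash
python3 - <<'E'
from h import *
s=r.sense();print(s["ee_pos"],s["t"],s["wrist_force"])
w=r.grab_frame("wrist");p=r.grab_frame("scene")
a=np.hstack([w["pixels"],p["pixels"]])[:,:,::-1]
cv2.imwrite("pics/end.png",cv2.resize(a,(800,300),interpolation=cv2.INTER_AREA))
p=r.grab_frame("top");amber(p)
for l in "jar cut_piece block_a pliers cutter".split():
    for d in r.mark_of(l,p)[:2]: print(l,round(d["p"],2),np.round(d["location"],3))
E
```

```text
[0.61998644 0.2582488  0.24063885] 19.35 [ 1.12103691  0.09218273 -0.35017673]
82.5 [0.421 0.139] x 0.416 0.425 y 0.088 0.205
252.5 [0.591 0.27 ] x 0.558 0.625 y 0.251 0.302
1048.0 [0.7   0.018] x 0.674 0.726 y -0.048 0.081
jar 0.64 [0.531 0.113 0.084]
cut_piece 0.66 [0.699 0.018 0.086]
block_a 0.87 [ 0.694 -0.114  0.085]
block_a 0.82 [0.71  0.166 0.081]
cutter 0.83 [0.422 0.157 0.086]
```

View pics/end.png

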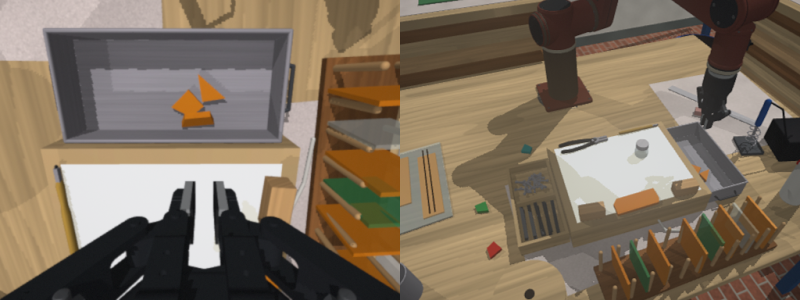

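The wrist half shows all three offcuts in the tray: triangle (210,90), quad (187,103) and strip (197,119). The jar, blocks, large piece and cutter still measure in their original places, and the pliers look unmoved at (583,145) in the scene half. Handing in.

```bash
python3 -c "
from rig import r
print(r.sign_off())"
```

```text
the job is handed in; nothing more can be done
None
```

All three offcuts were pushed over the end edge into the steel tray, the jar, large piece, blocks and hand tools were left in place, and the job is handed in at about 19.5 s.

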